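# Pack the sign's cut-outs into the foam case

## Task

Pack this sign for dispatch: from the cut-outs scattered in the round tray take the large arrow, the cross, the large ring and the bar and lay each flat in the pocket cut for it in the foam of the plywood case (wide oblong: arrow, square: cross, round: ring, narrow oblong: bar), seated on the pocket's floor. The small arrow and the small ring are for another sign: leave them lying where they are.

Things in the scene. Friction and masses are not known exactly. Their poses are not given: they have to be found in the camera images.
- arrow_center (a point): White acrylic cut-out, 24 mm thick, flat in the round tray at any yaw. The large arrow: 84 mm long, head 46 mm wide and 34 mm long, shaft 22 mm wide. Origin: its centre, 12 mm above what it lies on, z up. Hold it by its upper half: in its pocket the lower 8 mm are inside the foam. x to its tip; shaft from x = -42 to +8 mm: take it near x = -12. About 55 g.
- cross_center (a point): White acrylic cut-out, 24 mm thick, flat in the round tray at any yaw. The cross: 54 x 54 mm, two crossing arms each 20 mm wide. Origin: its centre, 12 mm above what it lies on, z up. Hold it by its upper half: in its pocket the lower 8 mm are inside the foam. x and y along the arms; it can be taken over the 54 mm between two opposite arm ends. About 48 g.
- ring_center (a point): White acrylic cut-out, 24 mm thick, flat in the round tray at any yaw. The large ring: 54 mm outer, 28 mm inner diameter. Origin: its centre, 12 mm above what it lies on, z up. Hold it by its upper half: in its pocket the lower 8 mm are inside the foam. It can be taken over its outside. About 45 g.
- bar_center (a point): White acrylic cut-out, 24 mm thick, flat in the round tray at any yaw. The straight bar: 84 mm long, 20 mm wide. Origin: its centre, 12 mm above what it lies on, z up. Hold it by its upper half: in its pocket the lower 8 mm are inside the foam. x along its length; it is taken over the 20 mm. About 48 g.
- small_arrow_center (a point): Look-alike, not for this case: the small arrow, 58 mm long, head 32 mm wide, shaft 15 mm wide, same white acrylic 24 mm thick, lying in the round tray. Origin: its centre, half-way up; x to its tip. It stays where it lies.
- small_ring_center (a point): Look-alike, not for this case: the small ring, 39 mm outer, 21 mm inner diameter, same white acrylic 24 mm thick, lying in the round tray. Origin: its centre, half-way up. It stays where it lies.
- arrow_pocket (a point): Black foam insert 124 x 84 mm with a wide oblong pocket 100 mm (along x) by 62 mm, 8 mm deep, grey floor, for the large arrow, tip towards either end. One of four in the plywood case, two by two, in any order, all turned alike (up to 0.35 rad), firm on the bench. Origin: centre of the pocket floor, 22 mm above the bench; x along the 124 mm side, z up. Foam top is 8 mm, case wall top 14 mm above the origin.
- cross_pocket (a point): Black foam insert 124 x 84 mm with a square pocket 70 by 70 mm, 8 mm deep, grey floor, for the cross. One of four in the plywood case, two by two, in any order, all turned alike (up to 0.35 rad), firm on the bench. Origin: centre of the pocket floor, 22 mm above the bench; x along the 124 mm side, z up. Foam top is 8 mm, case wall top 14 mm above the origin.
- ring_pocket (a point): Black foam insert 124 x 84 mm with a round pocket 70 mm across, 8 mm deep, grey floor, for the large ring. One of four in the plywood case, two by two, in any order, all turned alike (up to 0.35 rad), firm on the bench. Origin: centre of the pocket floor, 22 mm above the bench; x along the 124 mm side, z up. Foam top is 8 mm, case wall top 14 mm above the origin.
- bar_pocket (a point): Black foam insert 124 x 84 mm with a narrow oblong pocket 100 mm (along x) by 36 mm, 8 mm deep, grey floor, for the bar. One of four in the plywood case, two by two, in any order, all turned alike (up to 0.35 rad), firm on the bench. Origin: centre of the pocket floor, 22 mm above the bench; x along the 124 mm side, z up. Foam top is 8 mm, case wall top 14 mm above the origin.
There are look-alikes about, which are no part of the job. Leave any black, orange or red look-alike of the part that bears ring_center alone.

How it is judged (in metres and radians):
At the end, for the whole second after the job is handed in: The large arrow, cross, large ring and bar each lie flat (within 0.1 rad) and still on the floor of their own pocket, centre within 13 mm of the pocket's centre and 8.5 to 15.5 mm above its floor; the small arrow and small ring are within 40 mm of where they started (horizontal distance between arrow_center and arrow_pocket below 0.013 m and z of arrow_center in the frame of arrow_pocket between 0.0085 and 0.0155 m and angle between each of arrow_center, cross_center, ring_center, bar_center's own z axis and vertical below 0.1 rad and linear speed of each of arrow, cross, ring, bar below 0.02 m/s and horizontal distance between cross_center and cross_pocket below 0.013 m and z of cross_center in the frame of cross_pocket between 0.0085 and 0.0155 m and horizontal distance between ring_center and ring_pocket below 0.013 m and z of ring_center in the frame of ring_pocket between 0.0085 and 0.0155 m and horizontal distance between bar_center and bar_pocket below 0.013 m and z of bar_center in the frame of bar_pocket between 0.0085 and 0.0155 m and distance of each of small_arrow_center, small_ring_center from where it was at the start of the episode below 0.04 m); the robot touches nothing.
It fails at once if the small arrow, which belongs to another sign, is moved more than 40 mm (distance of small_arrow_center from where it was at the start of the episode above 0.04 m).
It fails at once if the small ring, which belongs to another sign, is moved more than 40 mm (distance of small_ring_center from where it was at the start of the episode above 0.04 m).
It also fails if it takes over 106 s, if anything falls off the work surface, if the arm or the gripper's body presses on something with over 40 N, if the wrist force passes 120 N, or if a joint passes its speed limit or range.

## Robot

A 6-joint arm with a two-finger parallel gripper is mounted at the origin on the work surface. World frame = base frame: x ahead of the robot, y to its left, z up, the work surface at z = 0. Lengths are in mm, angles in rad, forces in N, time in s.
With the tool pointing down it reaches from about 300 to 825 mm from the base axis. Payload 5.4 kg.
Tool frame: the origin (TCP) lies where the fingers leave the gripper's body, on its centre line; the fingertips stand 88 mm ahead of it and the grasp point (between the pads) lies 69 mm ahead of it; z points along the fingers, y is the line along which they close (so a half turn about z gives the same grasp; the last joint's range is limited). The gripper opens to 92 mm and grips with 3 to 60 N. Pads are 20 mm wide; open, the fingers measure 128 mm over their backs; the gripper's body (75 mm by 189 mm) begins 69 mm behind the grasp point.
Start: joints at [0.973, 0.158, 1.597, -0, 1.386, -0.21], TCP at [217.446, 532.282, 302.701] pointing down, gripper open.
Joint ranges: [-2.91, 2.91], [-0.94, 2.29], [0.18, 2.7], [-1.29, 4.43], [0.17, 2.64], [-3, 3]. Speed limits (rad/s): [2.57, 2.57, 3.14, 3.14, 3.14, 3.14].

## Interface

Orientations are given as a unit quaternion [x, y, z, w].
In Python, from cell import manip gives the robot as it stands.
- The arm moves only by the tool step_arm, never from a script. Its argument "rows" is a list of rows, each a list of 5 numbers: the shift along the tool's x, y, z in m, then the turn about the tool's z in rad, then the opening, from 0 (shut) to 1 (fully open). A call has 1 to 20 rows; each row is the pose to reach, as a shift and turn from the pose commanded when the call began, along the tool's axes at that moment; what a row does not reach only later rows make up. A row lasts 1/12 s, in which the tool goes at most 41.7 mm and 7.16 degrees, less where a joint would pass 70% of its speed; a pose out of reach is approached as far as the arm can. A call with a gripper value outside its range is refused whole. The fingers move at their own pace and stop on an object; "squeeze" is the grip in N (left out, the last holds). Time passes only in rows, so rows that repeat a pose let the fingers close. It gives the time, the measured TCP pose, the force, the opening and the grip force at its end, in the units of the state.
- manip.get_state(): the state, without advancing time (a new reading comes with each control period).
- manip.get_image(name): name is "scene" or "top"; returns the picture (420x560x3 uint8, red, green, blue); there is no depth.
- manip.camera_model(name): a dict with "intrinsics" (3x3 intrinsics, pixels), "dist_coeffs" ([k1, k2, p1, p2, k3] as OpenCV has them; the pictures are not rectified), "view" (4x4, takes a point from world to camera coordinates). Camera axes: x right, y up, looking along -z (the intrinsics and any distortion apply to the point x, -y, -z); pixel columns grow to the right and rows downward; lengths in mm; the calibration is good to about 2 mm. A picture is of the moment at which its call begins. camera_model takes no time and is no camera call.
- manip.close_job(): hands the job in; it is judged then, once.
The state is a dict: "time_s": time; "joints": joint angles; "qvel": joint speeds; "joint_efforts": joint torques, N m; "ee_pos": TCP position; "eef_rot": TCP orientation; "wrist_force": force on the tool from outside, world axes, zero at the start; "moment": the same for the moment, N m; "gripper_width": opening from 0.0 (shut) to 1.0 (fully open); "finger_force": force on a finger pad.
Only numpy, scipy, OpenCV 4.12 (cv2) and the standard library are available. Lean on these libraries where they do the work, as an engineer would, in place of code of your own. Each camera call takes 0.05 s, during which the arm holds its last target. There are 200 camera calls.

## Working session

There is one attempt and no reset: what is moved stays moved. The work goes in short steps, Python scripts to look and compute and a tool call to move; the robot and the scene stay as the last step left them, time stands still between calls to the robot, and variables do not carry over. Pictures are saved under pics/ and viewed, at most 14 in all, crops included, and the job is handed in when it is done.

Besides the shell and the picture viewer there is one more tool, called after "Request:" as a command line: name --pt "numbers of a row" for each row, then --argument value for the rest. step_arm: Moves the arm, as the interface text tells. Its arguments: {"type":"object","properties":{"rows":{"type":"array","items":{"type":"array","items":{"type":"number"}}},"squeeze":{"type":"number"}},"required":["rows"]}

```bash
mkdir -p pics; ls
python3 - <<'E'
from cell import manip
import cv2
for n in("top","scene"):
    im=manip.get_image(n); cv2.imwrite(f"pics/{n}0.png",im[:,:,::-1])
    m=manip.camera_model(n); print(n,m)
print(manip.get_state())
E
```

```text
pics
top {'intrinsics': array([[444.41812553,   0.        , 281.56038388],
       [  0.        , 444.41812553, 204.19402399],
       [  0.        ,   0.        ,   1.        ]]), 'dist_coeffs': array([-0.07120414,  0.        ,  0.        ,  0.        ,  0.        ]), 'view': array([[ 3.66385512e-02, -9.99326140e-01,  2.20944165e-03,
        -8.70225726e+01],
       [ 9.79313909e-01,  3.63449369e-02,  1.99056054e-01,
        -4.30733922e+02],
       [-1.99002220e-01, -5.12938849e-03,  9.79985615e-01,
        -1.03146894e+03],
       [ 0.00000000e+00,  0.00000000e+00,  0.00000000e+00,
         1.00000000e+00]])}
scene {'intrinsics': array([[540.51600217,   0.        , 281.29464057],
       [  0.        , 540.51600217, 213.04544071],
       [  0.        ,   0.        ,   1.        ]]), 'dist_coeffs': array([0.03210228, 0.        , 0.        , 0.        , 0.        ]), 'view': array([[ 7.74886823e-02,  9.96862845e-01, -1.61236631e-02,
         4.41683460e+01],
       [-7.27982800e-01,  6.76229776e-02,  6.82252281e-01,
         2.82288278e+02],
       [ 6.81202280e-01, -4.11290808e-02,  7.30939021e-01,
        -1.67209745e+03],
       [ 0.00000000e+00,  0.00000000e+00,  0.00000000e+00,
         1.00000000e+00]])}
{'time_s': 0.1, 'joints': array([ 9.72912836e-01,  1.58973943e-01,  1.59811044e+00, -1.30474974e-06,
        1.38621801e+00, -2.10112566e-01]), 'qvel': array([ 0.00217401, -0.00209178, -0.00496975,  0.00103568, -0.00069539,
        0.00164357]), 'joint_efforts': array([-2.04911797e-03, -3.86507571e+01, -3.22957563e+01,  7.00673182e-02,
        3.40128306e-02, -3.86567228e-05]), 'ee_pos': array([217.20322624, 531.93714609, 301.82197898]), 'eef_rot': array([ 1.92672812e-01,  9.81262685e-01, -7.86302461e-04, -3.35457916e-04]), 'wrist_force': array([-0.58089723, -0.05556899, -0.23417632]), 'moment': array([0.02562529, 0.00764524, 0.00641165]), 'finger_force': 0.0, 'gripper_width': 0.9968735841208819}
```

View pics/top0.png

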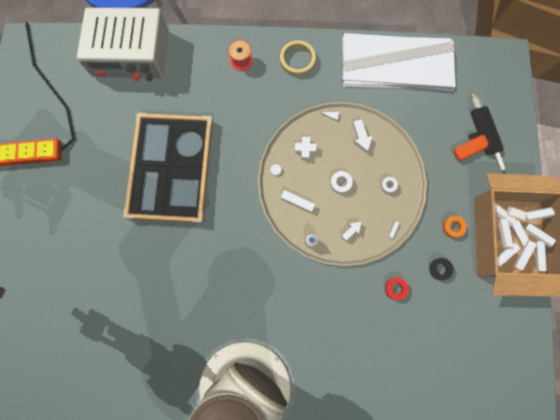

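View pics/scene0.png

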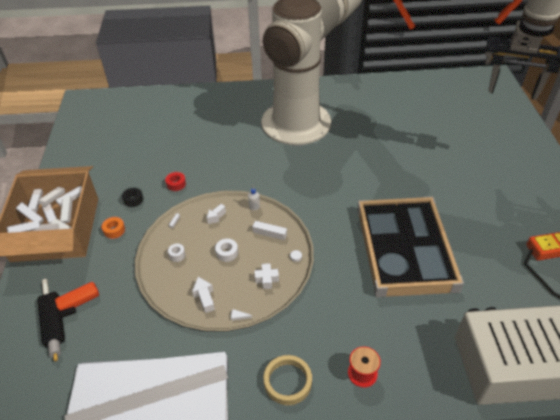

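```bash
cat > h.py <<'E'
import numpy as np, cv2
from cell import manip
def proj(n,P):
    m=manip.camera_model(n);V=m["view"];P=np.asarray(P,float).reshape(-1,3)
    c=(P@V[:3,:3].T+V[:3,3])*[1,-1,-1]
    return cv2.projectPoints(c,np.zeros(3),np.zeros(3),m["intrinsics"],m["dist_coeffs"])[0][:,0]
def ortho(n,im,z,x0,x1,y0,y1,s):
    # image rows: x from x1 down to x0; cols: y from y1 down to y0 ; s px/mm
    X=x1-np.arange(int((x1-x0)*s))/s; Y=y1-np.arange(int((y1-y0)*s))/s
    g=np.stack(np.meshgrid(X,Y,indexing='ij')+[np.full((len(X),len(Y)),z)] if False else [*np.meshgrid(X,Y,indexing='ij'),np.full((len(X),len(Y)),float(z))],-1)
    p=proj(n,g).reshape(len(X),len(Y),2).astype(np.float32)
    return cv2.remap(im,p[...,0],p[...,1],cv2.INTER_CUBIC)
def world(n,uv,z):
    m=manip.camera_model(n);V=m["view"]
    d=cv2.undistortPoints(np.float32(uv).reshape(-1,1,2),m["intrinsics"],m["dist_coeffs"])[:,0]
    r=np.c_[d[:,0],-d[:,1],-np.ones(len(d))]@V[:3,:3]; o=-V[:3,:3].T@V[:3,3]
    return o+r*((z-o[2])/r[:,2])[:,None]
E
python3 - <<'E'
from h import *
a=world("top",[[120,105],[215,225],[255,95],[430,270]],0);print(a.round())
ims={n:cv2.imread(f"pics/{n}0.png") for n in("top","scene")}
for n,im in ims.items():
    print(n)
    for z in (24,32):
        o=ortho(n,im,z,250,760,-450,350,1)
        if z==24: cv2.imwrite(f"pics/o_{n}.png",o)
        hsv=cv2.cvtColor(o,cv2.COLOR_BGR2HSV)
        m=((hsv[...,1]<45)&(hsv[...,2]>170)).astype(np.uint8)
        k,l,st,c=cv2.connectedComponentsWithStats(m)
        for i in range(1,k):
            if 80<st[i,4]<4000: print(z,(760-c[i,1]).round(1),(350-c[i,0]).round(1),st[i])
E
```

```text
[[ 697.  371.    0.]
 [ 383.   93.    0.]
 [ 736.   11.    0.]
 [ 290. -443.    0.]]
top
24 680.5 -191.4 [512  69  49  26 738]
24 629.0 -269.1 [ 593   89   54   85 2359]
24 659.8 308.4 [ 35  93  26  25 112]
24 590.5 -124.7 [ 446  141   60   59 2178]
24 526.9 -51.3 [387 217  31  34 796]
24 503.0 -217.2 [ 538  228   59   58 2135]
24 468.6 -16.7 [359 232  30 129 188]
24 500.5 -338.2 [ 665  239   46   42 1174]
24 450.2 -109.4 [ 416  284   88   53 2124]
24 385.8 -347.0 [683 352  30  46 666]
24 381.2 -244.6 [ 568  356   51   50 1207]
24 354.9 -143.4 [479 391  34  31 520]
32 759.1 -268.9 [568   0 118   5 308]
32 677.0 -190.8 [512  73  48  25 728]
32 626.0 -267.7 [ 592   93   53   84 2329]
32 656.7 305.5 [ 38  96  25  26 113]
32 587.7 -124.2 [ 446  144   59   58 2138]
32 524.6 -51.6 [387 219  32  35 788]
32 500.9 -216.1 [ 537  231   59   57 2097]
32 471.8 -15.6 [359 234  22 112 166]
32 498.3 -336.2 [ 663  241   46   42 1155]
32 448.5 -109.1 [ 416  286   88   53 2086]
32 384.6 -345.0 [681 353  30  46 658]
32 379.9 -243.3 [ 567  358   50   49 1187]
32 353.9 -143.2 [479 393  33  30 503]
scene
2
[... 200 characters left out ...]
]
24 501.7 -215.4 [ 538  223   56   67 2310]
24 499.1 -336.2 [ 667  231   41   54 1335]
24 447.2 -107.9 [ 415  286   87   54 2183]
24 397.0 -346.5 [684 340  25  46 635]
24 380.2 -241.2 [ 568  355   48   54 1650]
24 336.6 -140.4 [480 413  23  23 319]
32 748.6 322.8 [   0    0   56   24 1326]
32 697.7 -189.2 [513  52  44  26 746]
32 631.5 -266.4 [ 594   82   48   91 2366]
32 593.4 -124.0 [ 446  137   59   60 2164]
32 546.1 -51.3 [387 197  29  34 748]
32 508.3 -214.7 [ 537  217   56   66 2274]
32 505.8 -334.7 [ 666  224   40   54 1323]
32 454.3 -108.0 [ 416  279   85   53 2147]
32 404.3 -344.8 [682 333  25  45 625]
32 387.9 -240.2 [ 567  348   48   53 1611]
32 344.5 -140.3 [480 405  23  23 313]
```

View pics/o_top.png

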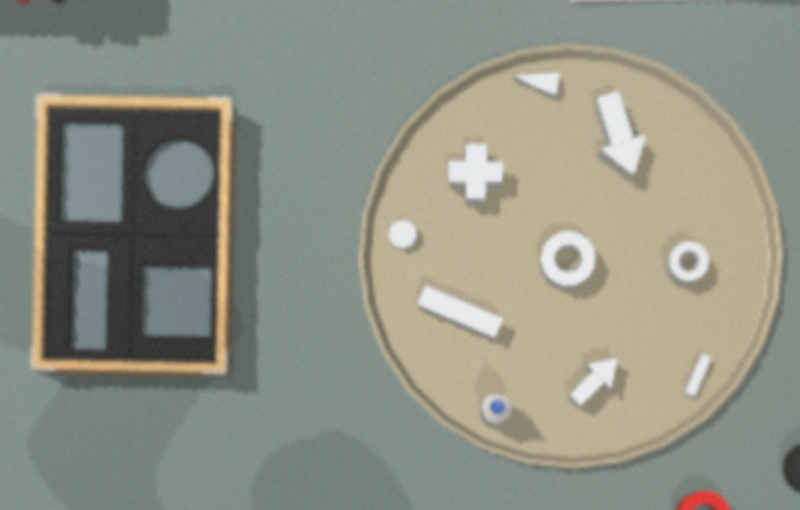

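View pics/o_scene.png

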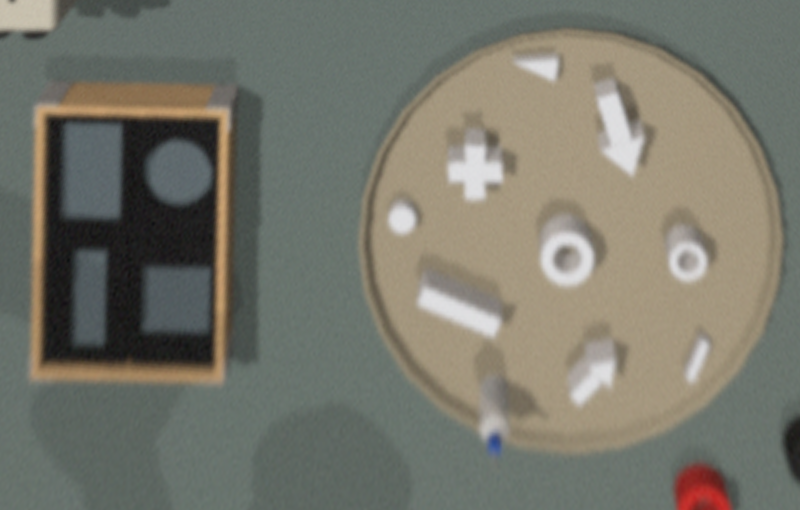

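```bash
cat >> h.py <<'E'
def mask(o,white=True):
    h=cv2.cvtColor(o,cv2.COLOR_BGR2HSV)
    return ((h[...,1]<45)&(h[...,2]>170)).astype(np.uint8) if white else h
def go(x,y,z,yaw,dz_only=False):
    """print the shift/turn from the measured pose to a TCP target; yaw = world yaw of the closing line, deg"""
    from scipy.spatial.transform import Rotation as R
    s=manip.get_state(); r=R.from_quat(s["eef_rot"]).as_matrix()
    d=r.T@(np.array([x,y,z])-s["ee_pos"])/1000
    cur=np.degrees(np.arctan2(r[1,1],r[0,1])); j1=np.degrees(np.arctan2(y,x))
    c=min([yaw+180*k for k in range(-3,4)],key=lambda a:abs(j1-a))
    t=-np.radians((c-cur+180)%360-180)
    print("shift",d.round(4),"turn",round(t,3),"j6 end",round(np.radians(j1-c),2),"dist mm",round(np.linalg.norm(d)*1000),"t",s["time_s"],"tcp",s["ee_pos"].round(1),"yaw",round(cur,1))
E
python3 - <<'E'
from h import *
ims={n:cv2.imread(f"pics/{n}0.png") for n in("top","scene")}
s=2
for n,im in ims.items():
    o=ortho(n,im,27,250,760,-450,350,s); m=mask(o)
    for nm,x,y in(("arrow",625,-268),("cross",589,-124),("ring",502,-217),("bar",449,-109),("sarrow",380,-243),("sring",499,-337)):
        k,l,st,c=cv2.connectedComponentsWithStats(m)
        i=min(range(1,k),key=lambda i:np.hypot(760-c[i,1]/s-x,350-c[i,0]/s-y)+(1e3 if st[i,4]<500 else 0))
        v,u=np.nonzero(l==i); P=np.c_[760-v/s,350-u/s]; C=P.mean(0); q=P-C
        w,E=np.linalg.eigh(q.T@q); a=E[:,1]
        if nm=="cross": z=(q[:,0]+1j*q[:,1]); th=np.angle((z**4).sum())/4; a=np.array([np.cos(th),np.sin(th)])
        b=np.array([-a[1],a[0]]); ea=(q@a).min(),(q@a).max(); eb=(q@b).min(),(q@b).max()
        M=C+a*sum(ea)/2+b*sum(eb)/2
        print(n,nm,"cent",C.round(1),"mid",M.round(1),"yaw",np.degrees(np.arctan2(a[1],a[0])).round(1),"ext",np.ptp(ea).round(1),np.ptp(eb).round(1))
    o=ortho(n,im,26,370,690,120,330,s); h=mask(o,False)
    g=((h[...,2]>75)&~((h[...,0]<35)&(h[...,1]>60))).astype(np.uint8)
    g=cv2.morphologyEx(g,cv2.MORPH_OPEN,np.ones((5,5)))
    k,l,st,c=cv2.connectedComponentsWithStats(g)
    for i in range(1,k):
        if 8000<st[i,4]<30000:
            v,u=np.nonzero(l==i); r=cv2.minAreaRect(np.c_[u,v].astype(np.float32))
            print(n,"pocket",(690-c[i,1]/s).round(1),(330-c[i,0]/s).round(1),np.array(r[1])/s,r[2])
t=ims["top"][80:290,230:500]; cv2.imwrite("pics/crop.png",cv2.resize(t,(771,600),interpolation=cv2.INTER_CUBIC))
E
```

```text
top arrow cent [ 627.9 -268.4] mid [ 626.8 -268.3] yaw -160.8 ext 86.3 48.8
top cross cent [ 589.4 -124.6] mid [ 589.2 -125.2] yaw 1.2 ext 58.6 59.7
top ring cent [ 502.2 -216.8] mid [ 501.7 -215.8] yaw 110.8 ext 60.5 57.7
top bar cent [ 449.5 -109.4] mid [ 448.2 -109.6] yaw 67.1 ext 89.3 28.2
top sarrow cent [ 380.6 -244.1] mid [ 380.3 -243.7] yaw 134.5 ext 63.0 33.3
top sring cent [ 499.6 -337.5] mid [ 499.6 -337. ] yaw 79.0 ext 44.5 42.7
top pocket 586.9 256.8 [ 62.7351265 100.8223114] 0.8012873530387878
top pocket 585.2 169.9 [69.  70.5] 90.0
top pocket 460.0 259.1 [ 35.74774551 101.08745575] 0.8746768236160278
top pocket 458.1 172.1 [70.12477112 70.97026825] 0.8425243496894836
scene arrow cent [ 627.9 -267.1] mid [ 629.5 -266.8] yaw -163.0 ext 95.2 45.8
scene cross cent [ 589.6 -123.9] mid [ 589.7 -124.5] yaw -0.3 ext 60.5 59.1
scene ring cent [ 504.2 -215.1] mid [ 506.8 -213.8] yaw -156.7 ext 68.7 55.5
scene bar cent [ 449.9 -108. ] mid [ 449.5 -108.4] yaw 66.6 ext 90.1 26.1
scene sarrow cent [ 383.1 -240.8] mid [ 382.4 -241.3] yaw 134.3 ext 60.4 39.5
scene sring cent [ 501.7 -335.7] mid [ 505.3 -333.6] yaw -155.6 ext 55.7 40.3
scene pocket 591.6 257.0 [57.15735626 94.96628571] 0.49391689896583557
scene pocket 589.6 170.5 [64.17515564 63.05711365] 63.43495178222656
scene pocket 465.0 259.2 [29.55165863 92.36477661] 1.6135388612747192
scene pocket 462.5 172.0 [63.61466599 62.94837189] 1.9091525077819824
```

View pics/crop.png

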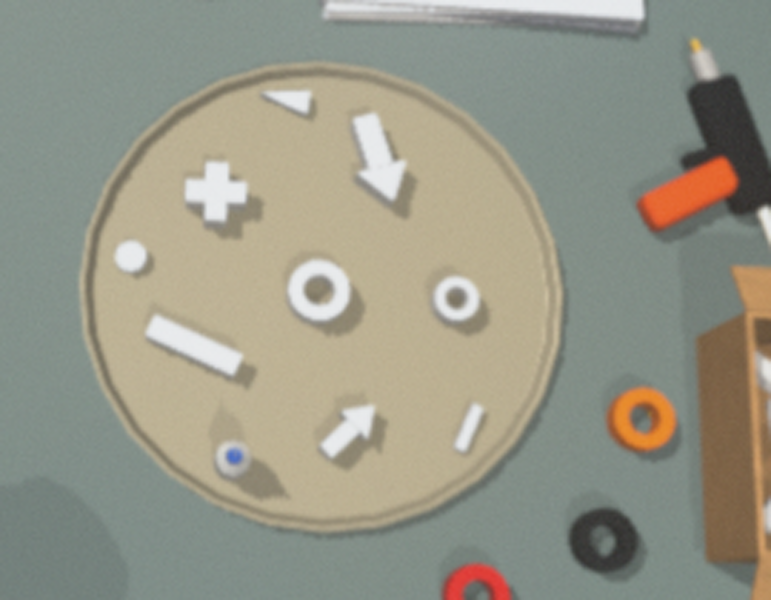

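```bash
python3 -c "
from h import *
go(638,-264,200,-71.5)"
```

```text
shift [-0.6906 -0.5776  0.1025] turn 2.431 j6 end 0.86 dist mm 906 t 0.1 tcp [217.2 531.9 301.8] yaw 67.8
```

The choices: large ring (342,182), not the small one (390,185), nor orange (455,226), black (441,268), red (397,289) or brass (298,57). Large arrow (363,135), not the small one (353,231). Bar (298,201), not the offcut (394,229). Cross (305,147). The crop confirms these by size and shape.

Request:
step_arm --pt "-0.6906 -0.5776 0.03 2.431 0.65" --pt "-0.6906 -0.5776 0.03 2.431 0.65" --pt "-0.6906 -0.5776 0.03 2.431 0.65" --pt "-0.6906 -0.5776 0.03 2.431 0.65" --pt "-0.6906 -0.5776 0.03 2.431 0.65" --pt "-0.6906 -0.5776 0.03 2.431 0.65" --pt "-0.6906 -0.5776 0.03 2.431 0.65" --pt "-0.6906 -0.5776 0.03 2.431 0.65" --pt "-0.6906 -0.5776 0.03 2.431 0.65" --pt "-0.6906 -0.5776 0.03 2.431 0.65" --pt "-0.6906 -0.5776 0.03 2.431 0.65" --pt "-0.6906 -0.5776 0.03 2.431 0.65" --pt "-0.6906 -0.5776 0.03 2.431 0.65" --pt "-0.6906 -0.5776 0.03 2.431 0.65" --pt "-0.6906 -0.5776 0.03 2.431 0.65" --pt "-0.6906 -0.5776 0.03 2.431 0.65" --pt "-0.6906 -0.5776 0.03 2.431 0.65" --pt "-0.6906 -0.5776 0.03 2.431 0.65" --pt "-0.6906 -0.5776 0.03 2.431 0.65" --pt "-0.6906 -0.5776 0.03 2.431 0.65"

```text
time_s: 1.77
ee_pos: [607.2, -205.9, 274.1]
eef_rot: [0.987, 0.158, -0.0, -0.0]
wrist_force: [0.8, -0.2, 1.0]
gripper_width: 0.649
finger_force: 0.0
```

```bash
python3 -c "
from h import *
go(638,-264,160,-71.5)"
```

```text
shift [0.0113 0.0649 0.1141] turn -0.006 j6 end 0.86 dist mm 132 t 1.7667 tcp [ 607.2 -205.9  274.1] yaw -71.9
```

Request:
step_arm --pt "0.011 0.065 0.1 0 0.65" --pt "0.011 0.065 0.1 0 0.65" --pt "0.011 0.065 0.1 0 0.65" --pt "0.011 0.065 0.1 0 0.65" --pt "0.011 0.065 0.1 0 0.65" --pt "0.011 0.065 0.1 0 0.65" --pt "0.011 0.065 0.1 0 0.65"

```text
time_s: 2.35
ee_pos: [638.9, -261.8, 178.1]
eef_rot: [0.987, 0.161, 0.002, 0.001]
wrist_force: [0.8, -1.0, 0.1]
gripper_width: 0.651
finger_force: 0.0
```

```bash
python3 -c "
from h import *
go(638,-264,102,-71.5)
im=manip.get_image('top');cv2.imwrite('pics/a1.png',im[:,:,::-1])"
```

```text
shift [-0.0018  0.0016  0.0761] turn 0.001 j6 end 0.86 dist mm 76 t 2.35 tcp [ 638.9 -261.8  178.1] yaw -71.5
```

Request:
step_arm --pt "-0.001 0.001 0.03 0 0.65" --pt "-0.001 0.001 0.055 0 0.65" --pt "-0.001 0.001 0.074 0 0.65" --pt "-0.001 0.001 0.074 0 0.65" --pt "-0.001 0.001 0.074 0 0.65" --pt "-0.001 0.001 0.074 0 0.65"

```text
time_s: 2.9
ee_pos: [638.5, -263.7, 103.9]
eef_rot: [0.987, 0.161, 0.002, 0.001]
wrist_force: [0.8, 1.2, 0.7]
gripper_width: 0.651
finger_force: 0.0
```

```bash
python3 -c "
from h import *
go(638,-264,102,-71.5)
im=manip.get_image('scene');cv2.imwrite('pics/a2.png',cv2.resize(im[150:350,100:330,::-1],(690,600)))"
```

```text
shift [-0.0006  0.0001  0.0019] turn 0.0 j6 end 0.86 dist mm 2 t 2.9 tcp [ 638.5 -263.7  103.9] yaw -71.5
```

View pics/a2.png

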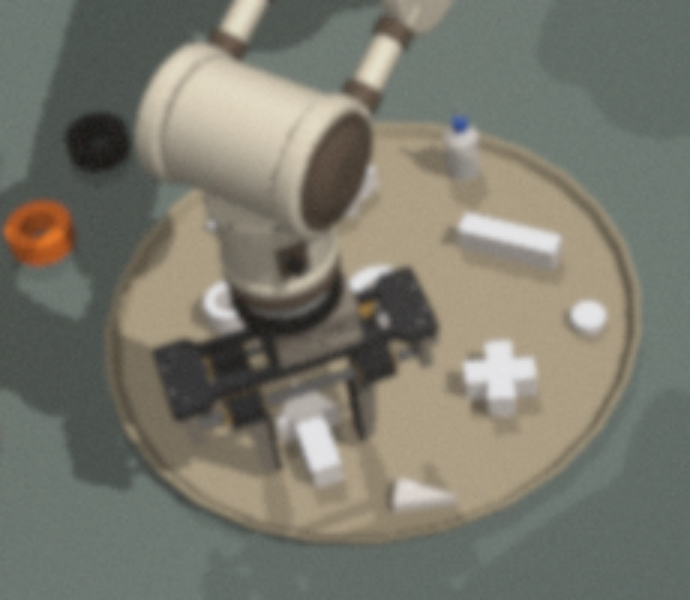

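The crop shows the arrow's tail (322,455) centred between the two fingers (275,455) and (365,415). I'll close on it.

Request:
step_arm --pt "-0.0005 0 0.002 0 0.65" --pt "-0.0005 0 0.002 0 0.1" --pt "-0.0005 0 0.002 0 0.1" --pt "-0.0005 0 0.002 0 0.1" --pt "-0.0005 0 0.002 0 0.1" --pt "-0.0005 0 0.002 0 0.1" --pt "-0.0005 0 0.002 0 0.1" --pt "-0.0005 0 0.002 0 0.1" --pt "-0.0005 0 0.002 0 0.1" --pt "-0.0005 0 -0.03 0 0.1" --pt "-0.0005 0 -0.07 0 0.1" --pt "-0.0005 0 -0.09 0 0.1" --pt "-0.0005 0 -0.09 0 0.1" --squeeze 25

```text
time_s: 4.03
ee_pos: [639.5, -265.2, 198.1]
eef_rot: [0.987, 0.161, 0.004, 0.004]
wrist_force: [-0.2, -0.3, 0.2]
gripper_width: 0.236
finger_force: 25.0
```

```bash
python3 -c "
from h import *
go(577,257,190,89);print(manip.get_state()['gripper_width']*92)"
```

```text
shift [ 0.1063 -0.5151  0.0044] turn -2.801 j6 end -1.13 dist mm 526 t 4.0333 tcp [ 639.5 -265.2  198.1] yaw -71.5
21.717059444809347
```

Request:
step_arm --pt "0.106 -0.515 0.004 -2.801 0.1" --pt "0.106 -0.515 0.004 -2.801 0.1" --pt "0.106 -0.515 0.004 -2.801 0.1" --pt "0.106 -0.515 0.004 -2.801 0.1" --pt "0.106 -0.515 0.004 -2.801 0.1" --pt "0.106 -0.515 0.004 -2.801 0.1" --pt "0.106 -0.515 0.004 -2.801 0.1" --pt "0.106 -0.515 0.004 -2.801 0.1" --pt "0.106 -0.515 0.004 -2.801 0.1" --pt "0.106 -0.515 0.004 -2.801 0.1" --pt "0.106 -0.515 0.004 -2.801 0.1" --pt "0.106 -0.515 0.004 -2.801 0.1" --pt "0.106 -0.515 0.004 -2.801 0.1" --pt "0.106 -0.515 0.004 -2.801 0.1" --pt "0.106 -0.515 0.004 -2.801 0.1" --pt "0.106 -0.515 0.004 -2.801 0.1" --pt "0.106 -0.515 0.004 -2.801 0.1" --pt "0.106 -0.515 0.004 -2.801 0.1" --pt "0.106 -0.515 0.004 -2.801 0.1" --pt "0.106 -0.515 0.004 -2.801 0.1"

```text
time_s: 5.7
ee_pos: [573.2, 258.4, 185.4]
eef_rot: [0.156, 0.988, -0.0, -0.001]
wrist_force: [-0.4, -0.8, 0.6]
gripper_width: 0.238
finger_force: 25.0
```

```bash
python3 -c "
from h import *
go(577,257,190,89)"
```

```text
shift [-0.004  -0.0001 -0.0046] turn -0.295 j6 end -1.13 dist mm 6 t 5.7 tcp [573.2 258.4 185.4] yaw 72.1
```

Request:
step_arm --pt "-0.004 0 0 -0.28 0.1" --pt "-0.004 0 0 -0.28 0.1" --pt "-0.004 0 0 -0.28 0.1" --pt "-0.004 0 0 -0.28 0.1" --pt "-0.004 0 0 -0.28 0.1" --pt "-0.004 0 0 -0.28 0.1"

```text
time_s: 6.2
ee_pos: [577.4, 257.2, 186.2]
eef_rot: [0.02, 1.0, -0.0, -0.001]
wrist_force: [-0.0, -0.4, -1.1]
gripper_width: 0.234
finger_force: 25.0
```

```bash
python3 -c "
from h import *
go(577,257,122,89)
im=manip.get_image('top');cv2.imwrite('pics/a3.png',cv2.resize(im[90:240,80:280,::-1],(800,600)))"
```

```text
shift [ 0.0003 -0.0002  0.0642] turn -0.022 j6 end -1.13 dist mm 64 t 6.2 tcp [577.4 257.2 186.2] yaw 87.7
```

View pics/a3.png

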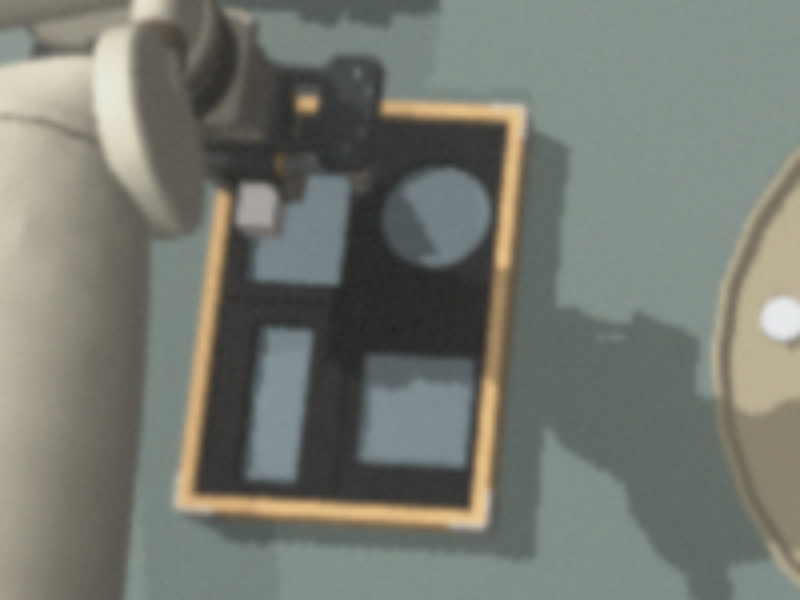

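The picture shows the arrow's tail (258,207) hanging over the wide pocket, offset only by parallax. I'll lower it, then check the force before letting go.

Request:
step_arm --pt "0 0 0.03 -0.02 0.1" --pt "0 0 0.05 -0.02 0.1" --pt "0 0 0.056 -0.02 0.1" --pt "0 0 0.06 -0.02 0.1" --pt "0 0 0.062 -0.02 0.1" --pt "0 0 0.063 -0.02 0.1" --pt "0 0 0.063 -0.02 0.1"

```text
time_s: 6.83
ee_pos: [578.5, 257.4, 125.2]
eef_rot: [0.009, 1.0, 0.0, 0.001]
wrist_force: [0.5, 0.3, -1.1]
gripper_width: 0.235
finger_force: 25.0
```

Request:
step_arm --pt "-0.001 0 0.001 0 0.1" --pt "-0.001 0 0.002 0 0.1" --pt "-0.001 0 0.003 0 0.1" --pt "-0.001 0 0.003 0 0.1" --pt "-0.001 0 0.003 0 0.1"

```text
time_s: 7.25
ee_pos: [578.7, 257.2, 121.0]
eef_rot: [0.009, 1.0, -0.0, -0.0]
wrist_force: [-0.2, -0.3, -1.0]
gripper_width: 0.239
finger_force: 25.0
```

Request:
step_arm --pt "0.001 0 0.001 0 0.1" --pt "0.001 0 0.001 0 0.1" --pt "0.001 0 0.001 0 0.38" --pt "0.001 0 0.001 0 0.38" --pt "0.001 0 0.001 0 0.38" --pt "0.001 0 0.001 0 0.38" --pt "0.001 0 -0.02 0 0.38" --pt "0.001 0 -0.05 0 0.38" --pt "0.001 0 -0.09 0 0.38" --pt "0.001 0 -0.09 0 0.38"

```text
time_s: 8.08
ee_pos: [581.6, 258.3, 220.0]
eef_rot: [0.009, 1.0, 0.002, 0.007]
wrist_force: [1.3, -0.2, 1.1]
gripper_width: 0.379
finger_force: 0.0
```

```bash
python3 -c "
from h import *
go(449.3,-109,180,-23)
im=manip.get_image('scene');cv2.imwrite('pics/a4.png',cv2.resize(im[180:310,340:480,::-1],(646,600)))"
```

```text
shift [ 0.126  -0.3698  0.037 ] turn 1.954 j6 end 0.16 dist mm 392 t 8.0833 tcp [581.6 258.3 220. ] yaw 88.9
```

View pics/a4.png

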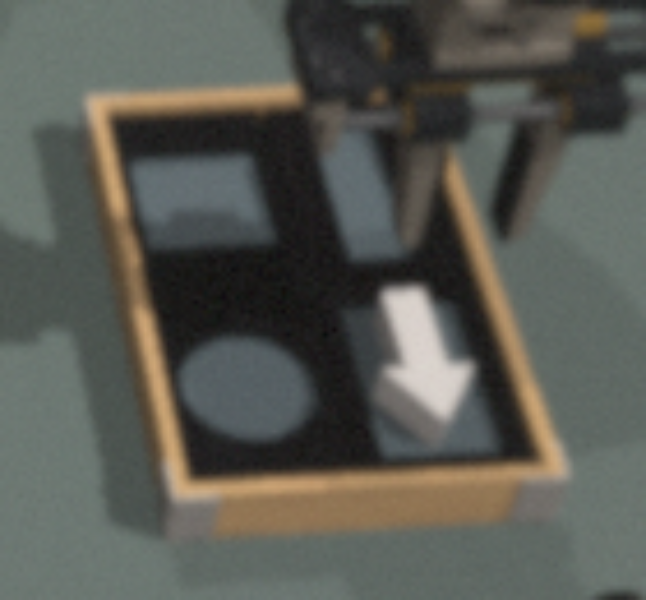

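The arrow (425,365) lies flat inside the wide pocket. Next is the bar.

Request:
step_arm --pt "0.126 -0.37 0.037 1.954 0.6" --pt "0.126 -0.37 0.037 1.954 0.6" --pt "0.126 -0.37 0.037 1.954 0.6" --pt "0.126 -0.37 0.037 1.954 0.6" --pt "0.126 -0.37 0.037 1.954 0.6" --pt "0.126 -0.37 0.037 1.954 0.6" --pt "0.126 -0.37 0.037 1.954 0.6" --pt "0.126 -0.37 0.037 1.954 0.6" --pt "0.126 -0.37 0.037 1.954 0.6" --pt "0.126 -0.37 0.037 1.954 0.6" --pt "0.126 -0.37 0.037 1.954 0.6" --pt "0.126 -0.37 0.037 1.954 0.6" --pt "0.126 -0.37 0.037 1.954 0.6" --pt "0.126 -0.37 0.037 1.954 0.6" --pt "0.126 -0.37 0.037 1.954 0.6" --pt "0.126 -0.37 0.037 1.954 0.6" --pt "0.126 -0.37 0.037 1.954 0.6" --pt "0.126 -0.37 0.037 1.954 0.6" --pt "0.126 -0.37 0.037 1.954 0.6" --pt "0.126 -0.37 0.037 1.954 0.6"

```text
time_s: 9.8
ee_pos: [444.6, -110.2, 173.7]
eef_rot: [0.834, 0.552, -0.0, -0.0]
wrist_force: [0.2, -0.2, 0.4]
gripper_width: 0.602
finger_force: 0.0
```

```bash
python3 -c "
from h import *
go(449.3,-109,102,-23)"
```

```text
shift [0.0029 0.0039 0.0717] turn 0.001 j6 end 0.16 dist mm 72 t 9.8 tcp [ 444.6 -110.2  173.7] yaw -22.9
```

Request:
step_arm --pt "0.003 0.004 0.03 0 0.6" --pt "0.003 0.004 0.055 0 0.6" --pt "0.003 0.004 0.071 0 0.6" --pt "0.003 0.004 0.071 0 0.6" --pt "0.003 0.004 0.071 0 0.6" --pt "0.003 0.004 0.071 0 0.6" --pt "0.003 0.004 0.071 0 0.6"

```text
time_s: 10.38
ee_pos: [450.7, -109.7, 104.4]
eef_rot: [0.834, 0.552, 0.001, 0.001]
wrist_force: [0.3, 0.3, -0.0]
gripper_width: 0.601
finger_force: 0.0
```

```bash
python3 -c "
from h import *
go(449.3,-109,102,-23)"
```

```text
shift [ 0.0001 -0.0015  0.0024] turn -0.0 j6 end 0.16 dist mm 3 t 10.3833 tcp [ 450.7 -109.7  104.4] yaw -23.0
```

Request:
step_arm --pt "0 -0.001 0.002 0 0.6" --pt "0 -0.001 0.002 0 0.6" --pt "0 -0.001 0.002 0 0.1" --pt "0 -0.001 0.002 0 0.1" --pt "0 -0.001 0.002 0 0.1" --pt "0 -0.001 0.002 0 0.1" --pt "0 -0.001 0.002 0 0.1" --pt "0 -0.001 0.002 0 0.1" --pt "0 -0.001 0.002 0 0.1" --pt "0 -0.001 -0.03 0 0.1" --pt "0 -0.001 -0.07 0 0.1" --pt "0 -0.001 -0.09 0 0.1" --pt "0 -0.001 -0.09 0 0.1"

```text
time_s: 11.47
ee_pos: [451.4, -110.1, 198.0]
eef_rot: [0.834, 0.552, 0.002, 0.004]
wrist_force: [0.0, 0.2, 0.5]
gripper_width: 0.212
finger_force: 25.0
```

```bash
python3 -c "
from h import *
go(461.5,259,190,89);print(manip.get_state()['gripper_width']*92)"
```

```text
shift [ 0.3437 -0.1352  0.0064] turn -1.955 j6 end -1.04 dist mm 369 t 11.4667 tcp [ 451.4 -110.1  198. ] yaw -23.0
19.542456164711005
```

Request:
step_arm --pt "0.344 -0.135 0.006 -1.955 0.1" --pt "0.344 -0.135 0.006 -1.955 0.1" --pt "0.344 -0.135 0.006 -1.955 0.1" --pt "0.344 -0.135 0.006 -1.955 0.1" --pt "0.344 -0.135 0.006 -1.955 0.1" --pt "0.344 -0.135 0.006 -1.955 0.1" --pt "0.344 -0.135 0.006 -1.955 0.1" --pt "0.344 -0.135 0.006 -1.955 0.1" --pt "0.344 -0.135 0.006 -1.955 0.1" --pt "0.344 -0.135 0.006 -1.955 0.1" --pt "0.344 -0.135 0.006 -1.955 0.1" --pt "0.344 -0.135 0.006 -1.955 0.1" --pt "0.344 -0.135 0.006 -1.955 0.1" --pt "0.344 -0.135 0.006 -1.955 0.1" --pt "0.344 -0.135 0.006 -1.955 0.1" --pt "0.344 -0.135 0.006 -1.955 0.1" --pt "0.344 -0.135 0.006 -1.955 0.1" --pt "0.344 -0.135 0.006 -1.955 0.1" --pt "0.344 -0.135 0.006 -1.955 0.1" --pt "0.344 -0.135 0.006 -1.955 0.1"

```text
time_s: 13.13
ee_pos: [458.9, 260.6, 186.5]
eef_rot: [0.01, 1.0, -0.0, -0.0]
wrist_force: [0.1, -0.5, 0.1]
gripper_width: 0.216
finger_force: 25.0
```

```bash
python3 -c "
from h import *
go(461.5,259,122,89)"
```

```text
shift [-0.0027 -0.0015  0.0645] turn -0.002 j6 end -1.04 dist mm 65 t 13.1333 tcp [458.9 260.6 186.5] yaw 88.9
```

Request:
step_arm --pt "-0.002 -0.001 0.03 0 0.1" --pt "-0.002 -0.001 0.05 0 0.1" --pt "-0.002 -0.001 0.056 0 0.1" --pt "-0.002 -0.001 0.06 0 0.1" --pt "-0.002 -0.001 0.063 0 0.1" --pt "-0.002 -0.001 0.064 0 0.1" --pt "-0.002 -0.001 0.064 0 0.1" --pt "-0.002 -0.001 0.064 0 0.1" --pt "-0.002 -0.001 0.064 0 0.1"

```text
time_s: 13.88
ee_pos: [461.6, 259.8, 123.8]
eef_rot: [0.009, 1.0, 0.0, 0.001]
wrist_force: [-0.2, 0.3, 0.1]
gripper_width: 0.214
finger_force: 25.0
```

Request:
step_arm --pt "0 -0.001 0.002 0 0.1" --pt "0 -0.001 0.003 0 0.1" --pt "0 -0.001 0.003 0 0.1" --pt "0 -0.001 0.003 0 0.1" --pt "0 -0.001 0.003 0 0.36" --pt "0 -0.001 0.003 0 0.36" --pt "0 -0.001 0.003 0 0.36" --pt "0 -0.001 0.003 0 0.36" --pt "0 -0.001 -0.02 0 0.36" --pt "0 -0.001 -0.05 0 0.36" --pt "0 -0.001 -0.09 0 0.36" --pt "0 -0.001 -0.09 0 0.36"

```text
time_s: 14.88
ee_pos: [464.8, 259.9, 220.9]
eef_rot: [0.009, 1.0, 0.002, 0.006]
wrist_force: [1.0, -0.1, 1.2]
gripper_width: 0.362
finger_force: 0.0
```

```bash
python3 -c "
from h import *
go(502.2,-216.5,180,0)"
```

```text
shift [-0.0452 -0.4758  0.0396] turn 1.553 j6 end -0.41 dist mm 480 t 14.8833 tcp [464.8 259.9 220.9] yaw 89.0
```

Request:
step_arm --pt "-0.045 -0.476 0.04 1.553 0.95" --pt "-0.045 -0.476 0.04 1.553 0.95" --pt "-0.045 -0.476 0.04 1.553 0.95" --pt "-0.045 -0.476 0.04 1.553 0.95" --pt "-0.045 -0.476 0.04 1.553 0.95" --pt "-0.045 -0.476 0.04 1.553 0.95" --pt "-0.045 -0.476 0.04 1.553 0.95" --pt "-0.045 -0.476 0.04 1.553 0.95" --pt "-0.045 -0.476 0.04 1.553 0.95" --pt "-0.045 -0.476 0.04 1.553 0.95" --pt "-0.045 -0.476 0.04 1.553 0.95" --pt "-0.045 -0.476 0.04 1.553 0.95" --pt "-0.045 -0.476 0.04 1.553 0.95" --pt "-0.045 -0.476 0.04 1.553 0.95" --pt "-0.045 -0.476 0.04 1.553 0.95" --pt "-0.045 -0.476 0.04 1.553 0.95" --pt "-0.045 -0.476 0.04 1.553 0.95" --pt "-0.045 -0.476 0.04 1.553 0.95" --pt "-0.045 -0.476 0.04 1.553 0.95"

```text
time_s: 16.47
ee_pos: [497.7, -217.5, 173.1]
eef_rot: [0.707, 0.708, -0.0, 0.0]
wrist_force: [0.5, -0.3, -0.4]
gripper_width: 0.951
finger_force: 0.0
```

```bash
python3 -c "
from h import *
go(502.2,-216.5,102,0)
im=manip.get_image('scene');cv2.imwrite('pics/a5.png',cv2.resize(im[180:310,340:480,::-1],(646,600)))"
```

```text
shift [0.001  0.0045 0.0711] turn 0.001 j6 end -0.41 dist mm 71 t 16.4667 tcp [ 497.7 -217.5  173.1] yaw 0.1
```

View pics/a5.png

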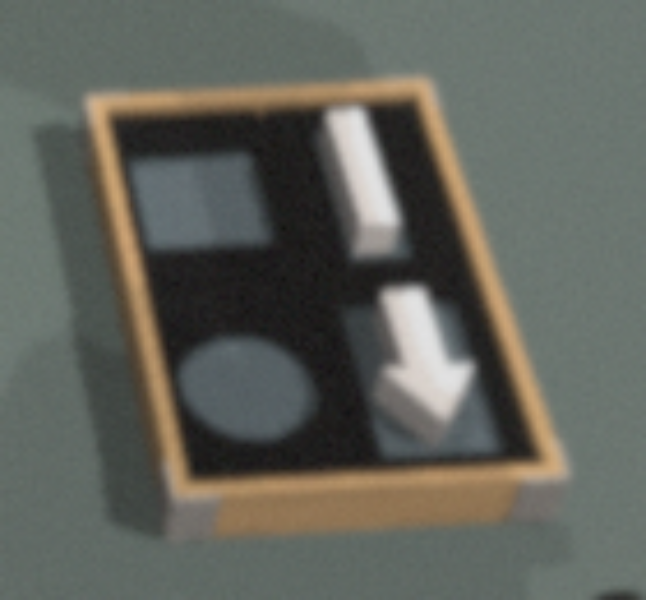

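The bar (362,180) and the arrow (425,365) are both seated in their pockets. Now the ring.

Request:
step_arm --pt "0.001 0.004 0.03 0 0.95" --pt "0.001 0.004 0.055 0 0.95" --pt "0.001 0.003 0.072 0 0.95" --pt "0.001 0.003 0.072 0 0.95" --pt "0.001 0.003 0.072 0 0.95" --pt "0.001 0.003 0.072 0 0.95" --pt "0.001 0.003 0.072 0 0.95"

```text
time_s: 17.1
ee_pos: [501.6, -217.8, 102.7]
eef_rot: [0.707, 0.707, 0.0, 0.002]
wrist_force: [-0.1, 0.0, -0.6]
gripper_width: 0.95
finger_force: 0.0
```

```bash
python3 -c "
from h import *
go(502.2,-216.5,102,0)"
```

```text
shift [0.0013 0.0006 0.0007] turn 0.0 j6 end -0.41 dist mm 2 t 17.1 tcp [ 501.6 -217.8  102.7] yaw 0.0
```

Request:
step_arm --pt "0.001 0 0 0 0.95" --pt "0.001 0 0 0 0.4" --pt "0.001 0 0 0 0.4" --pt "0.001 0 0 0 0.4" --pt "0.001 0 0 0 0.4" --pt "0.001 0 0 0 0.4" --pt "0.001 0 0 0 0.4" --pt "0.001 0 0 0 0.4" --pt "0.001 0 0 0 0.4" --pt "0.001 0 -0.03 0 0.4" --pt "0.001 0 -0.07 0 0.4" --pt "0.001 0 -0.09 0 0.4" --pt "0.001 0 -0.09 0 0.4"

```text
time_s: 18.18
ee_pos: [503.1, -217.8, 196.5]
eef_rot: [0.707, 0.707, 0.001, 0.005]
wrist_force: [0.3, -0.9, -0.3]
gripper_width: 0.587
finger_force: 25.0
```

```bash
python3 -c "
from h import *
go(586.5,170.2,190,-1);print(manip.get_state()['gripper_width']*92)"
```

```text
shift [0.3881 0.0834 0.0049] turn 0.018 j6 end 0.3 dist mm 397 t 18.1833 tcp [ 503.1 -217.8  196.5] yaw 0.0
53.97393784742471
```

Request:
step_arm --pt "0.388 0.083 0.003 0.018 0.4" --pt "0.388 0.083 0.003 0.018 0.4" --pt "0.388 0.083 0.003 0.018 0.4" --pt "0.388 0.083 0.003 0.018 0.4" --pt "0.388 0.083 0.003 0.018 0.4" --pt "0.388 0.083 0.003 0.018 0.4" --pt "0.388 0.083 0.003 0.018 0.4" --pt "0.388 0.083 0.003 0.018 0.4" --pt "0.388 0.083 0.003 0.018 0.4" --pt "0.388 0.083 0.003 0.018 0.4" --pt "0.388 0.083 0.003 0.018 0.4" --pt "0.388 0.083 0.003 0.018 0.4" --pt "0.388 0.083 0.003 0.018 0.4" --pt "0.388 0.083 0.003 0.018 0.4" --pt "0.388 0.083 0.003 0.018 0.4"

```text
time_s: 19.43
ee_pos: [583.5, 170.5, 187.7]
eef_rot: [0.714, 0.7, -0.0, -0.0]
wrist_force: [0.0, 0.4, 0.2]
gripper_width: 0.587
finger_force: 25.0
```

```bash
python3 -c "
from h import *
go(586.5,170.2,122,-1)"
```

```text
shift [-0.0002  0.0031  0.0657] turn -0.002 j6 end 0.3 dist mm 66 t 19.4333 tcp [583.5 170.5 187.7] yaw -1.1
```

Request:
step_arm --pt "0 0.002 0.03 0 0.4" --pt "0 0.002 0.05 0 0.4" --pt "0 0.002 0.056 0 0.4" --pt "0 0.002 0.06 0 0.4" --pt "0 0.002 0.064 0 0.4" --pt "0 0.002 0.065 0 0.4" --pt "0 0.002 0.065 0 0.4" --pt "0 0.002 0.065 0 0.4" --pt "0 0.002 0.065 0 0.4"

```text
time_s: 20.18
ee_pos: [586.1, 171.9, 123.9]
eef_rot: [0.713, 0.701, 0.001, 0.001]
wrist_force: [-0.8, 0.5, -0.5]
gripper_width: 0.584
finger_force: 25.0
```

Request:
step_arm --pt "-0.001 0 0.002 0 0.4" --pt "-0.001 0 0.003 0 0.4" --pt "-0.001 0 0.003 0 0.4" --pt "-0.001 0 0.003 0 0.4" --pt "-0.001 0 0.003 0 0.73" --pt "-0.001 0 0.003 0 0.73" --pt "-0.001 0 0.003 0 0.73" --pt "-0.001 0 0.003 0 0.73" --pt "-0.001 0 -0.02 0 0.73" --pt "-0.001 0 -0.05 0 0.73" --pt "-0.001 0 -0.09 0 0.73" --pt "-0.001 0 -0.09 0 0.73"

```text
time_s: 21.18
ee_pos: [589.6, 171.4, 221.8]
eef_rot: [0.713, 0.701, 0.006, 0.004]
wrist_force: [0.8, -0.5, 1.8]
gripper_width: 0.723
finger_force: 0.0
```

```bash
python3 -c "
from h import *
go(589.5,-124.4,180,0.3)"
```

```text
shift [-0.2958  0.0046  0.0414] turn -0.023 j6 end -0.21 dist mm 299 t 21.1833 tcp [589.6 171.4 221.8] yaw -1.0
```

Request:
step_arm --pt "-0.296 0.001 0.04 -0.023 0.95" --pt "-0.296 0.001 0.04 -0.023 0.95" --pt "-0.296 0.001 0.04 -0.023 0.95" --pt "-0.296 0.001 0.04 -0.023 0.95" --pt "-0.296 0.001 0.04 -0.023 0.95" --pt "-0.296 0.001 0.04 -0.023 0.95" --pt "-0.296 0.001 0.04 -0.023 0.95" --pt "-0.296 0.001 0.04 -0.023 0.95" --pt "-0.296 0.001 0.04 -0.023 0.95" --pt "-0.296 0.001 0.04 -0.023 0.95" --pt "-0.296 0.001 0.04 -0.023 0.95" --pt "-0.296 0.001 0.04 -0.023 0.95"

```text
time_s: 22.18
ee_pos: [581.5, -123.4, 173.2]
eef_rot: [0.705, 0.71, 0.0, 0.0]
wrist_force: [-0.5, 0.2, -0.5]
gripper_width: 0.95
finger_force: 0.0
```

```bash
python3 -c "
from h import *
go(589.5,-124.4,102,0.3)
im=manip.get_image('scene');cv2.imwrite('pics/a6.png',cv2.resize(im[180:310,340:480,::-1],(646,600)))"
```

```text
shift [-0.0011  0.008   0.0712] turn 0.002 j6 end -0.21 dist mm 72 t 22.1833 tcp [ 581.5 -123.4  173.2] yaw 0.4
```

View pics/a6.png

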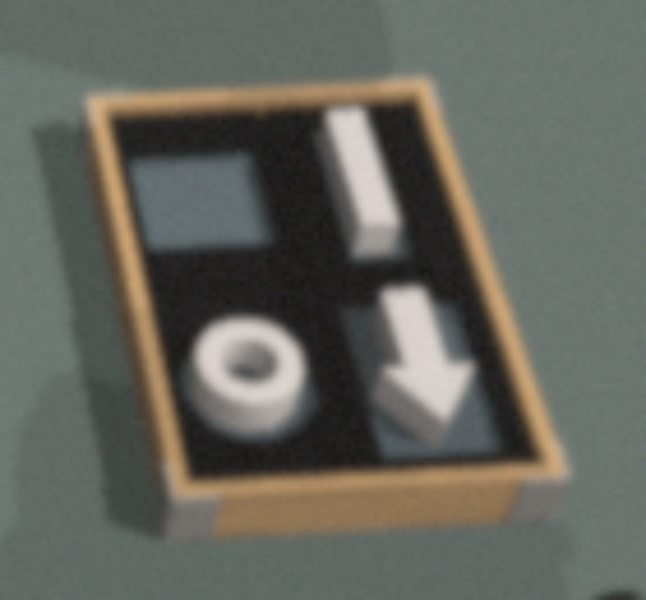

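The ring (248,375) is seated in the round pocket. Now the cross.

Request:
step_arm --pt "-0.001 0.008 0.03 0 0.95" --pt "-0.001 0.007 0.055 0 0.95" --pt "-0.001 0.006 0.072 0 0.95" --pt "-0.001 0.006 0.072 0 0.95" --pt "-0.001 0.006 0.072 0 0.95" --pt "-0.001 0.006 0.072 0 0.95" --pt "-0.001 0.006 0.072 0 0.95"

```text
time_s: 22.82
ee_pos: [588.5, -126.2, 103.0]
eef_rot: [0.705, 0.709, 0.001, 0.002]
wrist_force: [-0.2, 0.5, 0.7]
gripper_width: 0.951
finger_force: 0.0
```

```bash
python3 -c "
from h import *
go(589.5,-124.4,102,0.3)"
```

```text
shift [0.0018 0.001  0.001 ] turn 0.0 j6 end -0.21 dist mm 2 t 22.8167 tcp [ 588.5 -126.2  103. ] yaw 0.3
```

Request:
step_arm --pt "0.0015 0.001 0.001 0 0.95" --pt "0.0015 0.001 0.001 0 0.4" --pt "0.0015 0.001 0.001 0 0.4" --pt "0.0015 0.001 0.001 0 0.4" --pt "0.0015 0.001 0.001 0 0.4" --pt "0.0015 0.001 0.001 0 0.4" --pt "0.0015 0.001 0.001 0 0.4" --pt "0.0015 0.001 0.001 0 0.4" --pt "0.0015 0.001 0.001 0 0.4" --pt "0.0015 0.001 -0.03 0 0.4" --pt "0.0015 0.001 -0.07 0 0.4" --pt "0.0015 0.001 -0.09 0 0.4" --pt "0.0015 0.001 -0.09 0 0.4"

```text
time_s: 23.9
ee_pos: [591.1, -125.8, 197.0]
eef_rot: [0.705, 0.709, 0.002, 0.005]
wrist_force: [0.3, -0.8, -0.2]
gripper_width: 0.585
finger_force: 25.0
```

```bash
python3 -c "
from h import *
go(459.5,172,190,-1);print(manip.get_state()['gripper_width']*92)"
```

```text
shift [ 0.2984 -0.1301  0.0045] turn 0.023 j6 end 0.38 dist mm 326 t 23.9 tcp [ 591.1 -125.8  197. ] yaw 0.3
53.782927357622114
```

Request:
step_arm --pt "0.298 -0.13 0.003 0.023 0.4" --pt "0.298 -0.13 0.003 0.023 0.4" --pt "0.298 -0.13 0.003 0.023 0.4" --pt "0.298 -0.13 0.003 0.023 0.4" --pt "0.298 -0.13 0.003 0.023 0.4" --pt "0.298 -0.13 0.003 0.023 0.4" --pt "0.298 -0.13 0.003 0.023 0.4" --pt "0.298 -0.13 0.003 0.023 0.4" --pt "0.298 -0.13 0.003 0.023 0.4" --pt "0.298 -0.13 0.003 0.023 0.4" --pt "0.298 -0.13 0.003 0.023 0.4" --pt "0.298 -0.13 0.003 0.023 0.4" --pt "0.298 -0.13 0.003 0.023 0.4"

```text
time_s: 24.98
ee_pos: [457.3, 171.6, 187.8]
eef_rot: [0.714, 0.7, -0.0, 0.0]
wrist_force: [0.4, -0.2, -0.7]
gripper_width: 0.582
finger_force: 25.0
```

```bash
python3 -c "
from h import *
go(459.5,172,122,-1)"
```

```text
shift [0.0004 0.0022 0.0658] turn -0.003 j6 end 0.38 dist mm 66 t 24.9833 tcp [457.3 171.6 187.8] yaw -1.1
```

Request:
step_arm --pt "0 0.001 0.03 0 0.4" --pt "0 0.001 0.05 0 0.4" --pt "0 0.001 0.056 0 0.4" --pt "0 0.001 0.06 0 0.4" --pt "0 0.001 0.064 0 0.4" --pt "0 0.001 0.065 0 0.4" --pt "0 0.001 0.065 0 0.4" --pt "0 0.001 0.065 0 0.4" --pt "0 0.001 0.065 0 0.4"

```text
time_s: 25.73
ee_pos: [458.3, 172.8, 123.8]
eef_rot: [0.713, 0.701, 0.001, 0.001]
wrist_force: [-0.4, -0.9, -0.2]
gripper_width: 0.585
finger_force: 25.0
```

Release, then clear up and to the side for a final look.

Request:
step_arm --pt "0 0.001 0.002 0 0.4" --pt "0 0.001 0.003 0 0.4" --pt "0 0.001 0.003 0 0.4" --pt "0 0.001 0.003 0 0.4" --pt "0 0.001 0.003 0 0.73" --pt "0 0.001 0.003 0 0.73" --pt "0 0.001 0.003 0 0.73" --pt "0 0.001 0.003 0 0.73" --pt "0 0.001 -0.02 0 0.73" --pt "0 0.001 -0.05 0 0.73" --pt "0 0.001 -0.09 0 0.73" --pt "-0.15 0 -0.15 0 0.73" --pt "-0.18 0 -0.15 0 0.73" --pt "-0.18 0 -0.15 0 0.73" --pt "-0.18 0 -0.15 0 0.73" --pt "-0.18 0 -0.15 0 0.73" --pt "-0.18 0 -0.15 0 0.73" --pt "-0.18 0 -0.15 0 0.73" --pt "-0.18 0 -0.15 0 0.73"

```text
time_s: 27.32
ee_pos: [454.2, -6.6, 272.4]
eef_rot: [0.713, 0.701, -0.0, -0.001]
wrist_force: [0.4, -0.2, -0.0]
gripper_width: 0.735
finger_force: 0.0
```

Run:
```python
from h import *
T=manip.get_image('top')[:,:,::-1].copy();S=manip.get_image('scene')[:,:,::-1].copy()
s=2
a=ortho('top',T,46,370,660,100,330,s);b=ortho('scene',S,46,370,660,100,330,s)
cv2.imwrite('pics/fin.png',cv2.resize(np.hstack([a,b]),(800,505)))
cv2.imwrite('pics/fin2.png',S)
for n,im in(('top',T),('scene',S)):
    h=mask(ortho(n,im,46,370,660,100,330,s),False)
    m=((h[...,1]<55)&(h[...,2]>165)).astype(np.uint8)
    k,l,st,c=cv2.connectedComponentsWithStats(m)
    for i in range(1,k):
        if st[i,4]>2000: print(n,(660-c[i,1]/s).round(1),(330-c[i,0]/s).round(1),st[i])
print(manip.get_state()['wrist_force'])
```

```text
top 638.2 156.7 [ 322    0   56   99 4307]
top 632.1 116.8 [ 389    0   71  124 7653]
top 586.2 256.2 [ 107   65   84  167 8129]
top 569.7 177.5 [ 269  105   82  141 6884]
top 422.4 205.3 [  124   279   336   301 42489]
top 445.7 155.6 [  235   351   225   167 24297]
scene 590.4 256.7 [ 107   58   81  165 7730]
scene 590.7 170.1 [ 269   69  103  127 7241]
scene 464.6 257.8 [ 124  304   41  175 6435]
scene 463.3 172.4 [ 263  337  107  115 7410]
[ 0.85374166 -0.57506134 -0.59338731]
```

View pics/fin.png

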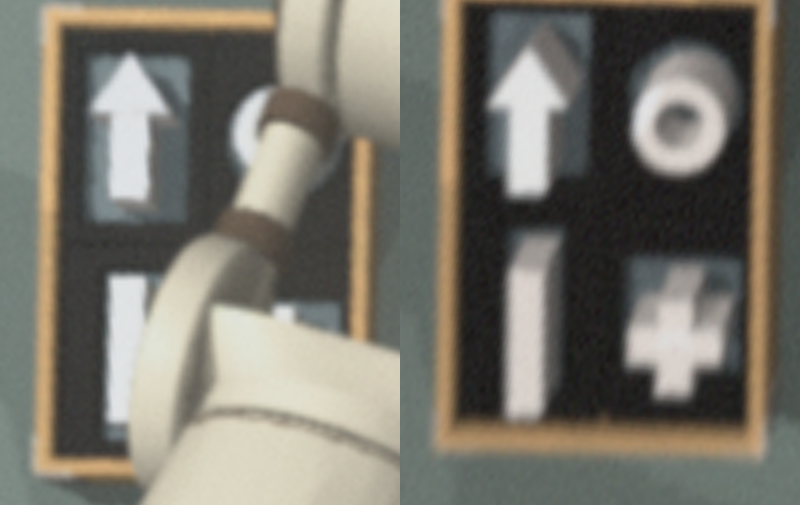

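View pics/fin2.png

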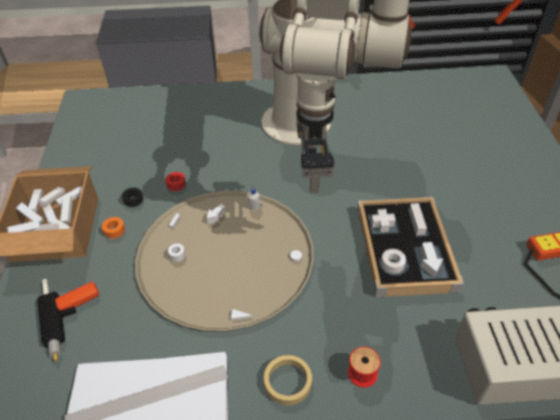

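All four pieces are seated within a few millimetres of their pocket centres. The small arrow and small ring have not moved, and the arm is clear.

```bash
python3 -c "
from cell import manip
print(manip.close_job())"
```

```text
the job is handed in; nothing more can be done
None
```

I laid the large arrow, cross, large ring and bar in their pockets, left the small arrow and small ring where they were, and handed the job in at about 27 s; the hand-in returned no verdict.

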